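# Cock the sprung slide of the glueing jig

### The job

Two alike glueing jigs stand on the table: one has its sprung slide already latched open at mid position, the other's slide is still fully forward, close to its low front fence. With the fingertips push the forward slide away from the fence until its stop pin has dropped in behind the catch, then let go, so that it springs back and stays latched at mid position, ready for the next acrylic strip. Leave the latched slide and the loose things on the table as they are; nothing is to be picked up.

Things in the scene. Friction and masses are not known exactly. Their poses are not given: they have to be found in the camera images.
- jig_a: Glueing jig A (the two look alike), fixed. Plywood base 270 x 150 x 10 mm. Origin on the table, below the push face when the slide is fully forward; +x runs from the fence to the pin bridge, away from the robot (turned up to 0.3 rad). Fence bar: x -32 to -20 mm, 24 mm high. Steel bridge: x 135 mm, 57 mm high, its black knob's top at 88 mm. Base: x -50 to 220, y -75 to 75 mm.
- face_a (a point): Centre of the push face of jig A's slide, 45 mm above the table; moves with the slide. Upright aluminium plate 110 mm wide, 14 mm thick, from 12 to 64 mm above the table, facing the fence (-x of the jig). Behind it the back slopes down to a foot and a flat tongue that runs under the bridge. In front of it all is free above the fence.
- slide_a (a joint): Slide A along the jig's +x, m. 0: fully forward, face 20 mm from the fence. 0.030: latched at mid position, face 50 mm from the fence. 0.055: end stop. Sprung towards 0: 5 N at 0, 10 N at 0.055, up to 4 N more while its ramp lifts the pin. The pin drops behind the catch at about 0.031; push to 0.042-0.050. Starts fully forward.
- pin_a (a joint): Lift of jig A's sprung stop pin with its black knob (22 mm across), m: 0 = down, about 0.009 while the slide's catch passes under it.
- jig_b: Glueing jig B (the two look alike), fixed. Plywood base 270 x 150 x 10 mm. Origin on the table, below the push face when the slide is fully forward; +x runs from the fence to the pin bridge, away from the robot (turned up to 0.3 rad). Fence bar: x -32 to -20 mm, 24 mm high. Steel bridge: x 135 mm, 57 mm high, its black knob's top at 88 mm. Base: x -50 to 220, y -75 to 75 mm.
- face_b (a point): Centre of the push face of jig B's slide, 45 mm above the table; moves with the slide. Upright aluminium plate 110 mm wide, 14 mm thick, from 12 to 64 mm above the table, facing the fence (-x of the jig). Behind it the back slopes down to a foot and a flat tongue that runs under the bridge. In front of it all is free above the fence.
- slide_b (a joint): Slide B along the jig's +x, m. 0: fully forward, face 20 mm from the fence. 0.030: latched at mid position, face 50 mm from the fence. 0.055: end stop. Sprung towards 0: 5 N at 0, 10 N at 0.055, up to 4 N more while its ramp lifts the pin. The pin drops behind the catch at about 0.031; push to 0.042-0.050. Starts latched.
- pin_b (a joint): Lift of jig B's sprung stop pin with its black knob (22 mm across), m: 0 = down, about 0.009 while the slide's catch passes under it.
- strip: Loose clear acrylic strip 100 x 40 x 6 mm, lying flat, waiting to be glued; origin at the centre of its underside. Bystander.
- tape: Loose black ring-shaped roll of tape, 90 mm across, 24 mm high, lying flat; origin at the centre of its underside. Bystander.
- glue: Loose white glue bottle, 44 mm across, 110 mm high, standing; origin at the centre of its underside. Bystander.
- driver: Loose screwdriver lying along its x axis, handle to -x, about 200 mm long; origin on its underside. Bystander.

How it is judged:
On the way, in this order (a step that is already met when the one before it is completed fails the run):
1. slide A is pushed in so far that its catch lifts the stop pin (by more than 6 mm) (value of joint pin_a above 0.006 m), for 0.01 s.
2. slide A is latched at mid position, its stop pin down, the fingers off it (value of joint slide_a between 0.027 and 0.033 m and value of joint pin_a below 0.003 m and contact force between the fingers and slide_a below 0.3 N), for 0.2 s.
At the end, for the whole second after the job is handed in: Both slides rest latched at mid position (30 mm, within 3 mm), their stop pins down (lifted less than 3 mm), slide A at rest (value of joint slide_a between 0.027 and 0.033 m and value of joint each of pin_a, pin_b below 0.003 m and value of joint slide_b between 0.027 and 0.033 m and velocity of joint slide_a between -0.005 and 0.005 m/s); the robot touches nothing.
It fails at once if the already latched slide B is shifted more than about 5 mm (value of joint slide_b above 0.035 m or value of joint slide_b below 0.025 m).
It fails at once if a loose bystander is shifted or lifted more than 15 mm (distance of any of strip, tape, glue, driver from where it was at the start of the episode above 0.015 m).
It also fails if it takes over 32 s, if anything falls off the work surface, if the arm or the gripper's body presses on something with over 40 N, if the wrist force passes 120 N, or if a joint passes its speed limit or range.

### The arm

A 6-joint arm with a two-finger parallel gripper is mounted at the origin on the work surface. World frame = base frame: x ahead of the robot, y to its left, z up, the work surface at z = 0. Lengths are in m, angles in rad, forces in N, time in s.
With the tool pointing down it reaches from about 0.375 to 0.9 m from the base axis. Payload 3.1 kg.
Tool frame: the origin (TCP) lies at the very end of the fingers, on their centre line; the grasp point (between the pads) lies manip.grip_depth behind it (manip.grip_depth is the distance from the TCP to the grasp point, in m); z points along the fingers, x is the direction in which the jaws open and shut, and the axes are right-handed (so a half turn about z gives the same grasp; the last joint's range is limited). The gripper opens to 85 mm and grips with 20 to 120 N. Pads are 22 mm wide; open, the fingers measure 114 mm over their backs; the gripper's body (76 mm by 85 mm) begins 54 mm behind the grasp point. The pads swing forward as they close: fully open they stand 13 mm farther back than shut.
Start: joints at [-1.431, 0.527, 1.433, -0, 1.181, -0.178], TCP at [0.195, -0.594, 0.231] pointing down, gripper open.
Joint ranges: [-3.08, 3.08], [-0.75, 2.2], [0.22, 2.44], [-1.43, 4.57], [0, 2.65], [-2.85, 2.85]. Speed limits (rad/s): [2.79, 2.79, 3.14, 3.14, 3.14, 3.14].

### API

Orientations are given as a rotation vector (axis times angle).
In Python, from plant import manip, viewer, sign_off gives the robot as it stands.
- The arm moves only by the shell command python3 -m pendant 'ROWS' [FORCE]. ROWS is JSON, a list that holds one entry, the list of rows, each a list of 7 numbers: the gripper command: -1 is fully open, 1 is shut, values between are in proportion, then the shift along the tool's x, y, z in m, then the turn, a rotation vector about the tool's x, y, z in rad. A call has 1 to 5 rows; each row shifts and turns the commanded pose from where the row before left it, along the tool's axes as they then stand; what a row does not reach is not made up. A row lasts 1/10 s, in which the tool goes at most 50 mm and 8.59 degrees, less where a joint would pass 70% of its speed; a pose out of reach is approached as far as the arm can. A call is refused whole if a number of a shift passes 0.05 or a number of a turn 0.15, either way. A call with a gripper value outside its range is refused whole. The fingers move at their own pace and stop on an object; FORCE is the grip in N (left out, the last holds). Time passes only in rows, so rows that do not move let the fingers close. It gives the time, the measured TCP pose, the force and the opening at its end, in the units of the state.
- manip.read_state(): the state, without advancing time (a new reading comes with each control period).
- viewer.read_camera(name): name is "scene" or "top" or "wrist"; returns (picture, depth): 420x560x3 uint8, red, green, blue; 420x560 float32, m along the optical axis (not along the pixel's ray), 0 where there is no reading.
- viewer.get_calibration(name): a dict with "fx", "fy", "cx", "cy" (pixels), "xyz" and "rotation" of the camera in the world. Camera axes: x right, y down, z forward; pixel columns grow to the right and rows downward; lengths in m; the calibration is good to about 2 mm. A picture is of the moment at which its call begins: read the wrist's pose just before it. get_calibration takes no time and is no camera call; for the wrist camera it gives the pose at the moment of the call.
- sign_off(): hands the job in, once; it reports no verdict.
Trained networks look in the newest picture that a camera, given by its name, has taken for a name from the list of things; names that differ only in an ending like _2 or _b are one class to them, and where a whole thing is asked for, a point or a joint stands for the part that bears it (a point fixed in the world has none). Each returns a list of dicts, best first, with "p" (0 to 1); they miss things now and then, are a little off and sometimes report something else, mostly with a low value. They report only what shows in the picture. A call takes as long as a camera call.
- viewer.spot_in(thing, camera): "box" ([left, top, width, height] in pixels, round what is visible of it).
- viewer.place_of(thing, camera): "pixel" ([row, column] in pixels: a listed point, or the origin of a listed thing).
The state is a dict: "time": time; "qpos": joint angles; "qd": joint speeds; "effort": joint torques, N m; "eef_pos": TCP position; "tcp_rot": TCP orientation; "contact_force": force on the tool from outside, world axes, zero at the start; "ft_torque": the same for the moment, N m; "finger_gap": finger opening in m.
Only numpy, scipy, OpenCV 4.12 (cv2) and the standard library are available. Lean on these libraries where they do the work, as an engineer would, in place of code of your own. Each camera call takes 0.05 s, during which the arm holds its last target. There are 200 camera calls.

## Working session

There is one attempt and no reset: what is moved stays moved. The work goes in short steps, Python scripts to look and compute and a shell command to move; the robot and the scene stay as the last step left them, time stands still between calls to the robot, and variables do not carry over. Pictures are saved under pics/ and viewed, about 8 in all and at most 12, crops included, and the job is handed in when it is done.

```bash
mkdir -p pics; cat > h.py <<'E'
import numpy as np,cv2
from plant import manip,viewer
def shot(n,f):
    p,d=viewer.read_camera(n); cv2.imwrite('pics/'+f,cv2.cvtColor(p,cv2.COLOR_RGB2BGR)); np.save('d_%s.npy'%n,d); return p,d
def world(n,r,c,d):
    k=viewer.get_calibration(n); R=np.array(k['rotation']).reshape(3,3) if np.size(k['rotation'])==9 else cv2.Rodrigues(np.array(k['rotation'],float))[0]
    return np.array(k['xyz'])+R@(np.array([(c-k['cx'])/k['fx'],(r-k['cy'])/k['fy'],1])*d)
E
python3 - <<'E'
from h import *
for n in('top','scene'):
    p,d=shot(n,n+'1.png'); print(n,viewer.get_calibration(n))
    for t in ('face_a','jig_a','pin_a'):
        for o in viewer.place_of(t,n)[:4]:
            r,c=o['pixel']; z=d[int(r),int(c)]; print(t,np.round([r,c],1),round(o['p'],2),world(n,r,c,z).round(3))
E
python3 -c "
from plant import manip
print(manip.read_state(),manip.grip_depth)"
```

```text
top {'fx': 405.3097913289512, 'fy': 405.3097913289512, 'cx': 280.3597215128972, 'cy': 214.51566500252738, 'xyz': array([ 0.27712916, -0.0070927 ,  1.4678365 ]), 'rotation': array([-2.14948742,  2.11132308, -0.21893721])}
face_a [218.1 307.8] 0.75 [ 0.533 -0.126  0.067]
face_a [200.4 219.7] 0.63 [0.59  0.186 0.066]
jig_a [211.6 223.4] 0.71 [0.561 0.179 0.009]
jig_a [220.3 305.9] 0.7 [ 0.526 -0.12   0.06 ]
{'time': 0.15, 'qpos': array([-1.43152878e+00,  5.28275484e-01,  1.43362991e+00,  1.39466429e-05,
        1.18140496e+00, -1.78503237e-01]), 'qd': array([-0.00098641, -0.00421921, -0.00447667,  0.0012929 , -0.00105657,
        0.00067255]), 'effort': array([ 9.19457561e-04, -4.42745554e+01, -1.78276026e+01, -2.65847748e-04,
        5.62166868e-03, -1.69888909e-05]), 'eef_pos': array([ 0.19523173, -0.59313473,  0.2305374 ]), 'tcp_rot': array([-2.54391659e+00,  1.84126451e+00,  1.85474622e-03]), 'contact_force': array([ 0.69133382, -0.39868036,  0.32930081]), 'ft_torque': array([-0.07396505,  0.00456902, -0.02608416]), 'finger_gap': 0.08538609635087753} 0.0187Traceback (most recent call last):
  File "<stdin>", line 5, in <module>
ValueError: it knows: driver, face, glue, jig, strip, tape
```

```bash
python3 - <<'E'
from h import *
for n in('scene',):
    p,d=shot(n,n+'1.png')
    for t in ('face_a','jig_a'):
        for o in viewer.place_of(t,n)[:4]:
            r,c=o['pixel']; z=d[int(r),int(c)]; print(t,np.round([r,c],1),round(o['p'],2),world(n,r,c,z).round(3))
im=cv2.imread('pics/top1.png')[130:270,170:380]
cv2.imwrite('pics/topc.png',cv2.resize(im,None,fx=3.8,fy=3.8,interpolation=cv2.INTER_CUBIC))
E
```

```text
face_a [229.5 243.3] 0.73 [ 0.5   -0.118  0.021]
face_a [185.7 330.4] 0.59 [0.605 0.17  0.063]
jig_a [243.4 246.5] 0.87 [ 0.569 -0.174  0.053]
jig_a [198.3 322.4] 0.78 [0.585 0.162 0.006]
jig_a [155.1 359.2] 0.25 [0.54  0.46  0.001]
```

View pics/topc.png

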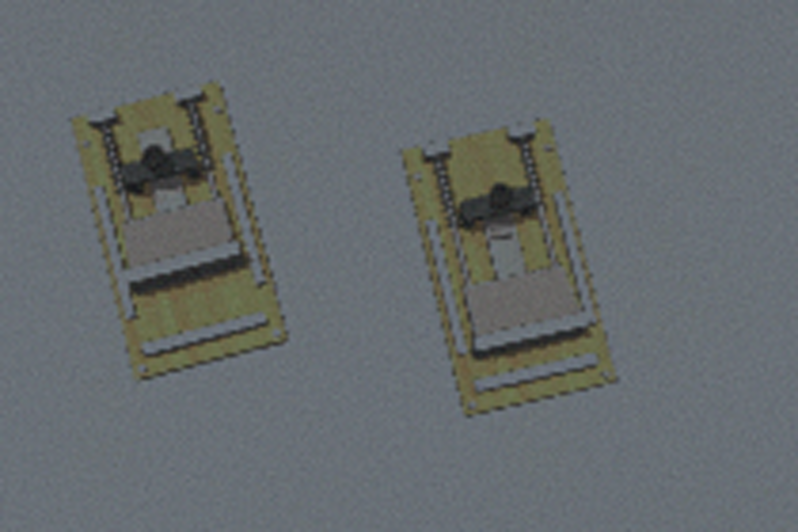

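View pics/scene1.png

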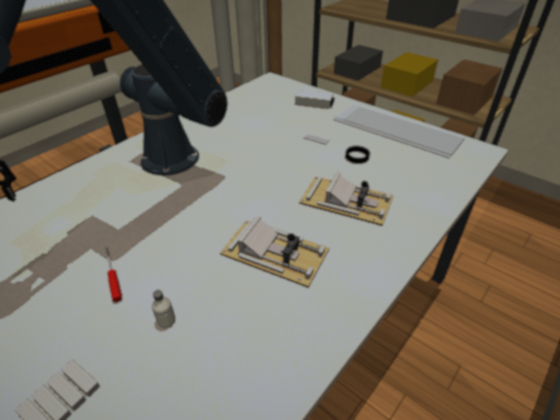

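The top crop shows the right jig, with the face at crop (530,340) close to its fence, as forward, so it is A. The left jig, with a wide gap, is B and latched. The scene view agrees. The glue bottle is at (163,310) and the driver at (113,280), both on the robot's right.

```bash
python3 - <<'E'
from h import *
k=viewer.get_calibration('top');C=np.array(k['xyz'])
def ray(n,r,c,z):
    a=np.array(viewer.get_calibration(n)['xyz']);b=world(n,r,c,1.); return a+(b-a)*(z-a[2])/(b[2]-a[2])
T=lambda x,y,z: ray('top',130+y/3.8-.4,170+x/3.8-.4,z)
# base corners
P=[T(467,414,.01),T(616,380,.01),T(549,120,.01),T(403,150,.01)]
J=np.array([[-.05,.075],[-.05,-.075],[.22,-.075],[.22,.075]])
Q=np.array(P)[:,:2]; jc=J.mean(0);qc=Q.mean(0)
U,S,Vt=np.linalg.svd((J-jc).T@(Q-qc)); R=(U@Vt).T; o=qc-R@jc
print(Q.round(3),'origin',o,'yaw',np.arctan2(R[1,0],R[0,0]),'res',(Q-(J@R.T+o)).round(4))
for nm,p in dict(eL=T(475,349,.064),eR=T(590,323,.064),fence=T(535,377,.024),knob=T(500,190,.088)).items(): print(nm,p.round(3),(R.T@(p[:2]-o)).round(4))
d=np.load('d_scene.npy')
for t in('glue','driver','tape','strip'):
  for n in('scene','top'):
    for q in viewer.place_of(t,n)[:1]: print(t,n,round(q['p'],2),ray(n,*q['pixel'],0).round(3))
E
```

```text
[[ 0.467 -0.075]
 [ 0.502 -0.218]
 [ 0.761 -0.153]
 [ 0.727 -0.009]] origin [ 0.53187094 -0.13444162] yaw 0.24401515654468925 res [[ 0.0015 -0.0014]
 [ 0.0008  0.0015]
 [-0.0023  0.0008]
 [-0.0001 -0.0009]]
eL [ 0.52  -0.079  0.064] [0.0022 0.0562]
eR [ 0.547 -0.186  0.064] [ 0.0022 -0.0539]
fence [ 0.502 -0.139  0.024] [-0.0305  0.0032]
knob [ 0.666 -0.1    0.088] [0.1389 0.0009]
glue top 0.55 [ 0.559 -0.446  0.   ]
driver scene 0.95 [ 0.333 -0.452  0.   ]
driver top 0.71 [ 0.328 -0.461  0.   ]
tape scene 0.71 [0.546 0.45  0.   ]
tape top 0.79 [0.536 0.453 0.   ]
strip scene 0.57 [0.354 0.466 0.   ]
strip top 0.63 [0.343 0.456 0.   ]
```

```bash
python3 -m pendant '[[[1,-0.025,-0.028,0,0,0,0.074],[1,-0.025,-0.028,0,0,0,0],[1,-0.025,-0.028,0,0,0,0],[1,-0.025,-0.028,0,0,0,0],[1,-0.025,-0.028,0,0,0,0]]]' 20
python3 -m pendant '[[[1,-0.025,-0.028,0,0,0,0],[1,-0.025,-0.028,0,0,0,0],[1,-0.025,-0.028,0,0,0,0],[1,-0.025,-0.028,0,0,0,0],[1,-0.025,-0.028,0,0,0,0]]]'
python3 -m pendant '[[[1,-0.02,-0.025,0.02,0,0,0],[1,-0.02,-0.025,0.02,0,0,0],[1,-0.02,-0.02,0.02,0,0,0],[1,-0.02,-0.02,0.02,0,0,0],[1,0,0,0,0,0,0]]]'
cat >> h.py <<'E'
def jig():
    s=manip.read_state(); R=cv2.Rodrigues(np.array(s['tcp_rot']))[0]; c,sn=np.cos(.244),np.sin(.244)
    d=np.array(s['eef_pos'])-[.532,-.1344,0]
    print('t',s['time'],'jig xyz',np.round([c*d[0]+sn*d[1],-sn*d[0]+c*d[1],d[2]],4),'yaw err',round(np.arctan2(R[1,0],R[0,0])-(.244-np.pi/2),4),'z',R[:,2].round(3),'F',np.round(s['contact_force'],1),'gap',s['finger_gap'])
E
python3 -c "
from h import *
jig()"
```

```text
time: 1.2
eef_pos: [0.2993, -0.4359, 0.2315]
tcp_rot: [2.475, -1.935, 0.001]
contact_force: [-0.0, -0.6, 0.3]
finger_gap: 0.0123
time: 1.7
eef_pos: [0.4051, -0.2808, 0.2316]
tcp_rot: [2.475, -1.935, 0.001]
contact_force: [-0.7, -0.3, -0.4]
finger_gap: -0.0001
time: 2.2
eef_pos: [0.4719, -0.1791, 0.1492]
tcp_rot: [-2.479, 1.93, 0.009]
contact_force: [0.4, 0.1, -0.1]
finger_gap: -0.0001
t 2.2 jig xyz [-0.0692 -0.0288  0.1492] yaw err 0.0036 z [-0.004  0.004 -1.   ] F [ 0.4  0.1 -0.1] gap -0.00012688975962361204
```

```bash
python3 -m pendant '[[[1,-0.015,-0.012,0,0,0,0],[1,-0.014,-0.012,0.02,0,0,0],[1,0,0,0.035,0,0,0],[1,0,0,0.02,0,0,0],[1,0,0,0,0,0,0]]]'
python3 - <<'E'
from h import *
jig()
p,d=shot('wrist','w1.png'); shot('scene','s2.png')
im=cv2.imread('pics/s2.png')[150:330,180:420]; b=cv2.resize(im,(560,420),interpolation=cv2.INTER_CUBIC)
cv2.imwrite('pics/ws.png',cv2.resize(np.hstack([cv2.imread('pics/w1.png'),b]),(800,300)))
for o in viewer.place_of('face_a','scene')[:3]: print(o)
E
```

```text
time: 2.7
eef_pos: [0.4873, -0.1487, 0.0747]
tcp_rot: [2.474, -1.935, -0.007]
contact_force: [0.4, -0.3, -0.3]
finger_gap: 0.0
t 2.7 jig xyz [-0.0468 -0.003   0.0747] yaw err -0.0004 z [-0.004  0.002 -1.   ] F [ 0.4 -0.3 -0.3] gap 1.3030298147291692e-05
{'pixel': [186.9, 329.7], 'p': 0.86}
{'pixel': [233.5, 243.9], 'p': 0.8}
```

View pics/ws.png

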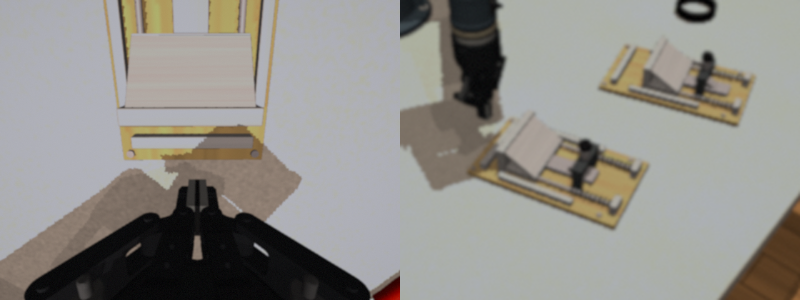

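The wrist view shows the shut fingers (at 197,185) centred on the push face (190,115), with the fence at (193,142) between them. The scene view agrees. Next I lower and approach until contact.

```bash
python3 -m pendant '[[[1,-0.003,0,0.02,0,0,0],[1,0,0,0.015,0,0,0],[1,0,-0.012,0,0,0,0],[1,0,-0.012,0,0,0,0],[1,0,0,0,0,0,0]]]'
python3 -c "
from h import *
jig()"
python3 -m pendant '[[[1,0,-0.006,0,0,0,0],[1,0,-0.006,0,0,0,0],[1,0,-0.006,0,0,0,0],[1,0,0,0,0,0,0]]]'
python3 -c "
from h import *
jig()"
```

```text
time: 3.35
eef_pos: [0.5151, -0.1409, 0.043]
tcp_rot: [-2.475, 1.933, -0.01]
contact_force: [0.0, -0.2, 0.4]
finger_gap: -0.0002
t 3.35 jig xyz [-0.0179 -0.0023  0.043 ] yaw err 0.0009 z [ 0.006 -0.003 -1.   ] F [ 0.  -0.2  0.4] gap -0.00021169323966895923
time: 3.75
eef_pos: [0.5276, -0.1356, 0.0417]
tcp_rot: [2.475, -1.932, -0.004]
contact_force: [-5.2, -2.5, 5.3]
finger_gap: -0.0001
t 3.75 jig xyz [-0.0045 -0.0001  0.0417] yaw err 0.0012 z [-0.003  0.    -1.   ] F [-5.2 -2.5  5.3] gap -0.00012047401923278287
```

```bash
python3 -m pendant '[[[1,0,-0.006,0,0,0,0],[1,0,-0.006,0,0,0,0],[1,0,-0.006,0,0,0,0],[1,0,-0.006,0,0,0,0]]]'
python3 -c "
from h import *
jig()"
python3 -m pendant '[[[1,0,-0.006,0,0,0,0],[1,0,-0.006,0,0,0,0],[1,0,0,0,0,0,0]]]'
python3 - <<'E'
from h import *
jig(); shot('wrist','w2.png'); p,d=shot('scene','s3.png')
b=cv2.resize(cv2.imread('pics/s3.png')[150:330,180:420],(560,420),interpolation=cv2.INTER_CUBIC)
cv2.imwrite('pics/ws2.png',cv2.resize(np.hstack([cv2.imread('pics/w2.png'),b]),(800,300)))
E
```

```text
time: 4.15
eef_pos: [0.548, -0.1301, 0.0415]
tcp_rot: [2.472, -1.93, -0.012]
contact_force: [-10.9, -5.3, 5.5]
finger_gap: -0.0003
t 4.15 jig xyz [0.0166 0.0003 0.0415] yaw err 0.0013 z [-0.009  0.001 -1.   ] F [-10.9  -5.3   5.5] gap -0.0002821866401858582
time: 4.45
eef_pos: [0.5608, -0.1269, 0.0414]
tcp_rot: [2.473, -1.931, -0.009]
contact_force: [-7.3, -3.7, 6.6]
finger_gap: -0.0001
t 4.45 jig xyz [0.0297 0.0003 0.0414] yaw err 0.0012 z [-0.007  0.001 -1.   ] F [-7.3 -3.7  6.6] gap -6.897666616380402e-05
```

View pics/ws2.png

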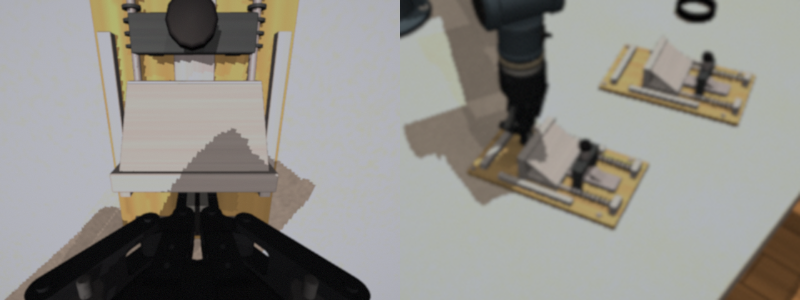

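The slide is well in, with the gap to the fence open. The force went from 12 N to 8 N, which fits the pin having dropped. I'll push 5 mm more into the recommended range, then back off slowly.

```bash
python3 -m pendant '[[[1,0,-0.005,0,0,0,0],[1,0,0,0,0,0,0]]]'
python3 -c "
from h import *
jig()"
python3 -m pendant '[[[1,0,0.006,0,0,0,0],[1,0,0.006,0,0,0,0],[1,0,0.006,0,0,0,0],[1,0,0.006,0,0,0,0],[1,0,0.006,0,0,0,0]]]'
python3 -c "
from h import *
jig()"
python3 -m pendant '[[[1,0,0.006,0,0,0,0],[1,0,0.006,0,0,0,0],[1,0,0.006,0,0,0,0],[1,0,0,0,0,0,0]]]'
python3 - <<'E'
from h import *
jig(); shot('wrist','w3.png'); p,d=shot('scene','s4.png')
b=cv2.resize(cv2.imread('pics/s4.png')[150:330,180:420],(560,420),interpolation=cv2.INTER_CUBIC)
cv2.imwrite('pics/ws3.png',cv2.resize(np.hstack([cv2.imread('pics/w3.png'),b]),(800,300)))
E
```

```text
time: 4.75
eef_pos: [0.5652, -0.1258, 0.0414]
tcp_rot: [2.473, -1.931, -0.01]
contact_force: [-7.9, -4.5, 4.9]
finger_gap: -0.0002
t 4.75 jig xyz [0.0343 0.0003 0.0414] yaw err 0.0011 z [-0.008  0.001 -1.   ] F [-7.9 -4.5  4.9] gap -0.0001859671999540735
time: 5.25
eef_pos: [0.5397, -0.1331, 0.0415]
tcp_rot: [-2.475, 1.935, -0.002]
contact_force: [0.7, 0.8, -0.6]
finger_gap: 0.0
t 5.25 jig xyz [ 0.0077 -0.0006  0.0415] yaw err -0.0002 z [ 0.001 -0.    -1.   ] F [ 0.7  0.8 -0.6] gap 2.7574919958207314e-05
time: 5.65
eef_pos: [0.5208, -0.1373, 0.0412]
tcp_rot: [2.474, -1.935, -0.002]
contact_force: [-0.3, -1.0, 0.7]
finger_gap: -0.0001
t 5.65 jig xyz [-0.0115 -0.0001  0.0412] yaw err -0.0008 z [-0.001  0.001 -1.   ] F [-0.3 -1.   0.7] gap -7.054616867222861e-05
```

View pics/ws3.png

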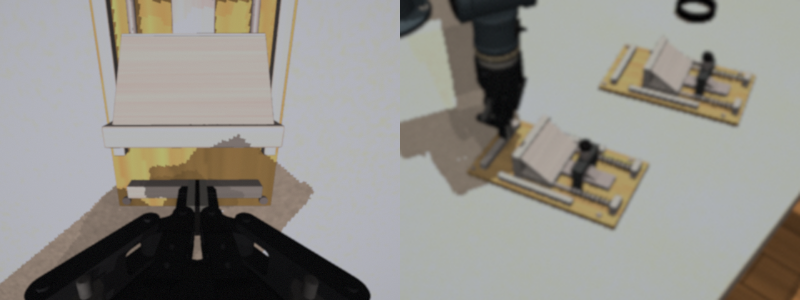

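The slide stays away from the fence with the fingers clear of it: the wrist view has the face at (193,135) and the fence at (193,190). I'll back off upward and check the slide's position.

```bash
python3 -m pendant '[[[1,0,0.01,-0.02,0,0,0],[1,0,0.02,-0.03,0,0,0],[1,0,0.03,-0.03,0,0,0],[1,0,0.03,-0.03,0,0,0],[1,0,0.03,-0.01,0,0,0]]]'
python3 -m pendant '[[[1,0,0,0,0,0,0],[1,0,0,0,0,0,0],[1,0,0,0,0,0,0]]]'
python3 - <<'E'
from h import *
jig(); p,d=shot('wrist','w4.png')
c,s=np.cos(.244),np.sin(.244)
rr,cc=np.mgrid[0:420:1,0:560:1]; k=viewer.get_calibration('wrist')
R=cv2.Rodrigues(np.array(k['rotation'],float))[0]
X=np.array(k['xyz'])+(np.dstack([(cc-k['cx'])/k['fx'],(rr-k['cy'])/k['fy'],np.ones(d.shape)])*d[...,None])@R.T
w=X-[.532,-.1344,0]; jx=c*w[...,0]+s*w[...,1]; jy=-s*w[...,0]+c*w[...,1]; z=w[...,2]
ok=d>0
m=ok&(abs(jy)<.045)&(z>.059)&(z<.068)&(jx>-.01)&(jx<.09); print('face top x range',np.percentile(jx[m],[1,5,50,95]),m.sum())
m=ok&(abs(jy)<.045)&(z>.02)&(z<.03)&(jx<-.01)&(jx>-.045); print('fence',np.percentile(jx[m],[2,98]) if m.any() else None)
m=ok&(abs(jy)<.013)&(jx>.115)&(jx<.155)&(z>.06); print('knob top',np.percentile(z[m],[50,98]) if m.any() else None)
shot('top','t2.png')
im=cv2.imread('pics/t2.png')[130:270,170:380]
cv2.imwrite('pics/topc2.png',cv2.resize(im,None,fx=3.8,fy=3.8,interpolation=cv2.INTER_CUBIC))
E
```

```text
time: 6.25
eef_pos: [0.4061, -0.1674, 0.1638]
tcp_rot: [-2.476, 1.934, -0.009]
contact_force: [0.5, -1.1, -0.0]
finger_gap: 0.0002
time: 6.55
eef_pos: [0.4064, -0.1666, 0.1611]
tcp_rot: [-2.475, 1.934, -0.001]
contact_force: [0.1, -0.2, 0.2]
finger_gap: -0.0001
t 6.55 jig xyz [-0.1296 -0.0009  0.1611] yaw err -0.0 z [ 0.001 -0.    -1.   ] F [ 0.1 -0.2  0.2] gap -0.00010929423526611593Traceback (most recent call last):
  File "<stdin>", line 9, in <module>
    return _quantile_unchecked(
        a, q, axis, out, overwrite_input, method, keepdims, weights)
    return _ureduce(a,
                    func=_quantile_ureduce_func,
    ...<5 lines>...
                    overwrite_input=overwrite_input,
                    method=method)
    r = func(a, **kwargs)
    result = _quantile(arr,
                       quantiles=q,
    ...<2 lines>...
                       out=out,
                       weights=wgt)
    slices_having_nans = np.isnan(arr[-1, ...])
                                  ~~~^^^^^^^^^
IndexError: index -1 is out of bounds for axis 0 with size 0
```

```bash
python3 - <<'E'
from h import *
p,d=shot('top','t2.png'); shot('scene','s5.png')
im=cv2.imread('pics/t2.png')[130:270,170:380]
cv2.imwrite('pics/topc2.png',cv2.resize(im,None,fx=3.8,fy=3.8,interpolation=cv2.INTER_CUBIC))
for n in ('top','scene'):
  for o in viewer.place_of('face_a',n)[:3]:
    a=np.array(viewer.get_calibration(n)['xyz']);b=world(n,*o['pixel'],1.);q=a+(b-a)*(.045-a[2])/(b[2]-a[2]); w=q-[.532,-.1344,0]
    print(n,round(o['p'],2),q.round(3),'jigA x,y',round(.9704*w[0]+.2416*w[1],4),round(-.2416*w[0]+.9704*w[1],4))
E
```

```text
top 0.63 [ 0.568 -0.119  0.045] jigA x,y 0.039 0.0064
top 0.59 [0.608 0.191 0.045] jigA x,y 0.1527 0.2972
scene 0.9 [0.593 0.182 0.045] jigA x,y 0.1354 0.2923
scene 0.79 [ 0.564 -0.133  0.045] jigA x,y 0.0317 -0.006
```

View pics/topc2.png

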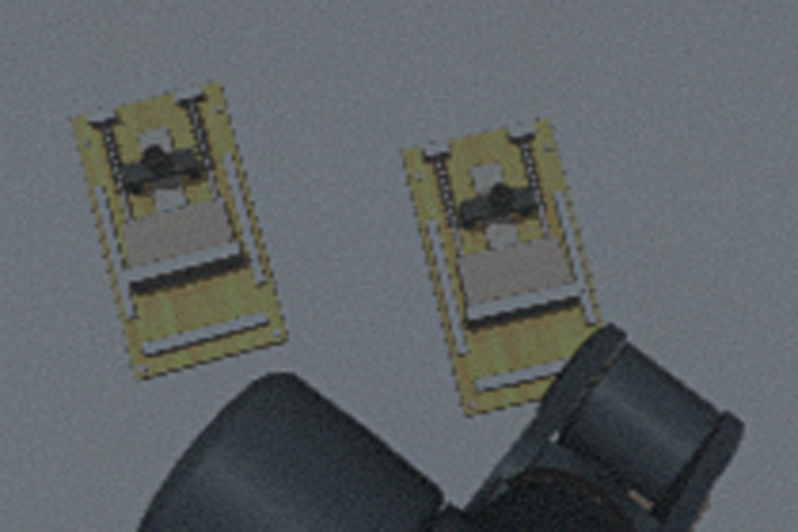

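In the top crop both jigs now look the same: about 84 px from face to bridge on each, A's face at (523,305) and B's at (187,268). B has not moved and the arm is clear, so I'm handing in.

```bash
python3 -c "
from plant import sign_off
print(sign_off())"
```

```text
the job is handed in; nothing more can be done
None
```

Slide A is latched at mid position and the job is handed in; the hand-in reported no verdict. I pushed its face with the shut fingertips to an estimated 44 mm. The force rose to about 12 N and fell to about 8 N as the pin dropped behind the catch. I then backed off, and the slide stayed open.

**Last checks**
- **Position of slide A:** the scene camera put the face at about 32 mm. The top camera put it at 39 mm, which disagrees; its face point had read several mm too far in before the push as well. In the top picture both jigs show the same gap between face and bridge.
- **Other things:** jig B looked unchanged in the top picture. I did not re-measure the loose things afterwards, but the arm passed nowhere near them at a low height.
- **Robot:** it was clear of everything, with a contact force near 0 N, about 6.7 s into the 32 s.
- **Failed check:** the wrist depth check of the slide and pin heights found no usable points on the slide, so the pin being down is inferred from the slide holding its position, not measured.

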